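# Load a lens into the V-nest of a lens fixture

## Robot

A 7-joint arm with a two-finger parallel gripper is mounted at the origin on a cart in front of the work surface, level with it; the furniture and walls round the work are solid. World frame = base frame: x ahead of the robot, y to its left, z up, the work surface at z = 0. Lengths are in m, angles in rad, forces in N, time in s.
With the tool pointing down it reaches from about 0.425 to 0.875 m from the base axis. Payload 4.7 kg.
Tool frame: the origin (TCP) lies between the finger pads; the fingertips stand 11 mm ahead of it and the grasp point (between the pads) lies 8 mm behind it; z points along the fingers, y is the direction in which the jaws open and shut (so a half turn about z gives the same grasp; the last joint's range is limited). The gripper opens to 87 mm and grips with 3 to 60 N. Pads are 19 mm wide; open, the fingers measure 117 mm over their backs; the gripper's body (75 mm by 190 mm) begins 51 mm behind the grasp point.
Start: joints at [-1.104, 0.321, -0.07, 1.45, 0.023, 1.371, -0.057], TCP at [0.284, 0.585, 0.234] pointing down, gripper open.
Joint ranges: [-2.86, 2.86], [-0.3, 2.09], [-1.38, 1.24], [0.06, 2.45], [-1.56, 4.7], [0.09, 2.05], [-2.69, 2.69]. Speed limits (rad/s): [2.57, 2.57, 3.14, 3.14, 3.14, 3.14, 3.14].

## Interface

Orientations are given as a rotation vector (axis times angle).
In Python, from workcell import ctrl gives the robot as it stands.
- The arm moves only by the tool send_rows, never from a script. Its arguments are lists of equal length, an entry for each row: "grip": the opening, from -1 (shut) to 1 (fully open); "linear": the shift along the world's x, y, z in mm, a list of three; "spin": the turn about the world's z in degrees. In form: {"grip": [grip, ...], "linear": [[tx, ty, tz], ...], "spin": [spin, ...]}. A call has 1 to 12 rows; each row shifts and turns the commanded pose from where the row before left it; what a row does not reach is not made up. A row lasts 1/12 s, in which the tool goes at most 41.7 mm and 7.16 degrees, less where a joint would pass 70% of its speed; a pose out of reach is approached as far as the arm can. A call with a gripper value outside its range is refused whole. The fingers move at their own pace and stop on an object; "newtons" is the grip in N (left out, the last holds). Time passes only in rows, so rows that do not move let the fingers close. It gives the time, the measured TCP pose, the force and the opening at its end, in the units of the state.
- ctrl.state(): the state, without advancing time (a new reading comes with each control period).
- ctrl.snapshot(name): name is "scene" or "top" or "wrist"; returns a dict with "image" (384x512x3 uint8, red, green, blue), "camera_matrix" (3x3 intrinsics, pixels), "rvec" (rotation vector, rad) and "tvec" (3), from world to camera coordinates, as OpenCV has them. Camera axes: x right, y down, z forward; pixel columns grow to the right and rows downward; lengths in m; the calibration is good to about 2 mm. The wrist camera is an equidistant fisheye: a pixel r from the principal point sees the ray r / f radians off the axis. A picture is of the moment at which its call begins. There is no depth.
- ctrl.sign_off(): hands the job in, once; it reports no verdict.
Trained networks look in the newest picture that a camera, given by its name, has taken for a name from the list of things; names that differ only in an ending like _2 or _b are one class to them, and where a whole thing is asked for, a point or a joint stands for the part that bears it (a point fixed in the world has none). Each returns a list of dicts, best first, with "p" (0 to 1); they miss things now and then, are a little off and sometimes report something else, mostly with a low value. They report only what shows in the picture. A call takes as long as a camera call. They do not tell look-alikes from the thing itself.
- ctrl.search_frame(query, camera): "box" ([centre column, centre row, width, height] in pixels, round what is visible of it).
The state is a dict: "clock": time; "q": joint angles; "dq": joint speeds; "tau": joint torques, N m; "tool_pos": TCP position; "orientation": TCP orientation; "force": force on the tool from outside, world axes, zero at the start; "moment": the same for the moment, N m; "gripper_width": finger opening in m.
Only numpy, scipy, OpenCV 4.12 (cv2) and the standard library are available. Lean on these libraries where they do the work, as an engineer would, in place of code of your own. Each camera call takes 0.05 s, during which the arm holds its last target.

## Task

The clamp dog left in the T-slot is in the way: slide it along the slot to the wide end, lift it out there and put it in the parts tray. Then push the lens, flat on the plate and never lifted or tipped, into the V-nest until it touches both flanks and the back stop, and last swing the gate bar shut behind it against its stop block. Leave the beaker, the dish and the vial where they are.

Things in the scene. Friction and masses are not known exactly. Their poses are not given: they have to be found in the camera images.
- fixture: Grey metal base plate, 240 x 240 x 22 mm thick, fixed on the worktop (may stand turned). Origin on the worktop, 115 mm from the near edge, 125 mm from the far edge, midway across; x towards the V-nest (the way the lens goes in), y left across the plate, z up. Flat top at z = 22 mm. A T-slot runs along y at x = +10 mm, closed at y = +50 mm.
- slot_end (a point): Floor of the T-slot's wide end: fixture x +10, y -85, z 7 mm; axes as fixture. Slot 12 mm wide between 7 mm thick lips, 22 mm wide and 8 mm high below them, floor z = 7 mm. From y -61 to end wall at -105 the lips are cut away (32 mm wide, same floor): only there can the dog be lifted out, straight up, with its origin within 6 mm along y of this point.
- dog: Steel clamp dog: block 26 (x) x 24 (y, along the slot) x 28 mm high standing 1 mm clear of the plate, on a neck 9 mm wide and a T-foot 17 x 26 x 5.5 mm in the slot. Height 44 mm, block 16 to 44 mm above the origin (centre of the foot's underside); 0.12 kg. Starts in the slot in front of the V-nest, axes along the fixture's; slides freely along y.
- tray: Shallow open white parts tray, 125 x 125 x 18 mm, walls and floor 4 to 5 mm, fixed on the worktop left or right of the fixture. Origin at the centre of its underside.
- tray_in (a point): Centre of the tray's inner floor.
- lens: Lens in a black ring cell: a flat disc 50 mm in diameter, 24 mm high, 0.12 kg, lying flat on the near part of the plate. Origin at the centre of its underside, z up. It slides freely and crosses the slot without catching.
- seat (a point): Where the lens's origin lies when the lens is home: on the plate's top at fixture x = +70, y = 0, z = 22 mm; axes as the fixture. The lens goes in along +x.
- vee_left: Left flank of the V-nest: fixed steel bar 18 x 54 x 28 mm high at 45 degrees; its face is tangent to the lens when home. The mouth of the V is 88 mm wide, at fixture x = +60 mm. Origin under its centre.
- vee_right: Right flank, mirror image of the left one.
- vee_stop: Back stop between the flanks, steel block 20 x 30 x 34 mm high; its near face touches the lens when home. Origin at the foot of that face.
- gate (a joint): Angle of the gate bar about its vertical pivot: 0 = shut (bar along -y across the V's mouth, 4 mm clear of a lens that is home, against a small stop block); grows as it swings open towards fixture -x; 1.57 = bar along -x; at most 2.3. Starts open, 1.7 to 2.1. Needs about 0.5 N at the knob and stays where it is left.
- gate_hinge (a point): Pivot of the gate at the plate's top: fixture x +37, y +62, z 22 mm; axes as fixture. The bar is dark steel, 8 mm wide, 132 mm long, 9 to 21 mm above the plate's top; pivot stub 26 mm high. The stop block stands at fixture x +47, y -62 mm.
- gate_knob (a point): Top centre of the upright black knob (14 mm in diameter) on the bar, 115 mm from the pivot, 43 mm above the plate's top.
- beaker: Bystander: small glass beaker 57 x 62 x 70 mm high on the worktop on the other side from the tray. Leave it.
- dish: Bystander: petri dish 66 x 66 x 15 mm on the worktop. Leave it.
- vial: Bystander: capped vial 22 mm in diameter, 43 mm high on the worktop. Leave it.
Things that resemble listed ones, but are neither listed nor needed, are in the scene too. Leave any brown look-alike of the dog alone.

How it is judged:
By the outcome, as a careful person would: the job done as asked, in the order asked, and still so for the second after the job is handed in, with the robot touching nothing.
It also fails if it takes over 72 s, if anything falls off the work surface, if the arm or the gripper's body presses on something with over 40 N, if the wrist force passes 120 N, or if a joint passes its speed limit or range.

## Working session

There is one attempt and no reset: what is moved stays moved. The work goes in short steps, Python scripts to look and compute and a tool call to move; the robot and the scene stay as the last step left them, time stands still between calls to the robot, and variables do not carry over. Pictures are saved under pics/ and viewed, and the job is handed in when it is done.

Besides the shell and the picture viewer there is one more tool, called after "Call:" in YAML: its name, and indented under it one key for each argument. send_rows: Moves the arm, as the interface text tells. Its arguments: {"type":"object","properties":{"grip":{"type":"array"},"linear":{"type":"array"},"spin":{"type":"array"},"newtons":{"type":"number"}},"required":["grip","linear","spin"]}

```bash
ls; mkdir -p pics
cat > h.py <<'E'
import numpy as np, cv2
from workcell import ctrl
def snap(n,f=None):
    s=ctrl.snapshot(n)
    if f: cv2.imwrite('pics/'+f,cv2.cvtColor(s['image'],cv2.COLOR_RGB2BGR))
    return s
def cam(s):
    R=cv2.Rodrigues(np.array(s['rvec'],float))[0]; t=np.array(s['tvec'],float).reshape(3)
    return np.array(s['camera_matrix']),R,t
def ray(s,uv,fish=False):
    K,R,t=cam(s); x=(uv[0]-K[0,2])/K[0,0]; y=(uv[1]-K[1,2])/K[1,1]
    if fish:
        r=np.hypot(x,y); d=np.array([np.sin(r)*x/max(r,1e-9),np.sin(r)*y/max(r,1e-9),np.cos(r)])
    else: d=np.array([x,y,1.])
    return -R.T@t, R.T@d
def at(s,uv,z,fish=False):
    c,d=ray(s,uv,fish); return c+d*(z-c[2])/d[2]
def proj(s,P,fish=False):
    K,R,t=cam(s); p=R@np.array(P,float)+t
    if fish:
        rr=np.hypot(p[0],p[1]); th=np.arctan2(rr,p[2]); a=p[:2]/max(rr,1e-9)*th
    else: a=p[:2]/p[2]
    return a*[K[0,0],K[1,1]]+[K[0,2],K[1,2]]
E
python3 - <<'E'
from h import *
import pickle
S={}
for n in ['scene','top','wrist']:
    S[n]=snap(n,n+'0.png')
    for q in ['fixture','dog','tray','lens','vee_stop','vee_left','gate','gate_knob','beaker','dish','vial']:
        print(n,q,[(np.round(d['box']).tolist(),round(d['p'],2)) for d in ctrl.search_frame(q,n)[:3]])
pickle.dump(S,open('s0.pkl','wb'))
print(ctrl.state())
E
```

```text
pics
scene fixture [([245.0, 228.0, 143.0, 99.0], 0.78)]
scene dog [([319.0, 246.0, 19.0, 27.0], 0.75), ([164.0, 245.0, 18.0, 23.0], 0.71), ([220.0, 234.0, 26.0, 44.0], 0.66)]
scene tray [([363.0, 185.0, 65.0, 35.0], 0.96)]
scene lens [([256.0, 228.0, 22.0, 22.0], 0.77), ([244.0, 229.0, 143.0, 97.0], 0.27)]
scene vee_stop [([221.0, 191.0, 12.0, 18.0], 0.72)]
scene vee_left [([211.0, 200.0, 11.0, 19.0], 0.58)]
scene gate [([220.0, 192.0, 12.0, 16.0], 0.73), ([220.0, 233.0, 18.0, 43.0], 0.53)]
scene gate_knob [([237.0, 190.0, 24.0, 18.0], 0.71), ([218.0, 236.0, 22.0, 42.0], 0.63)]
scene beaker [([164.0, 292.0, 37.0, 52.0], 0.65), ([244.0, 228.0, 143.0, 97.0], 0.38), ([238.0, 211.0, 16.0, 16.0], 0.28)]
scene dish [([125.0, 241.0, 30.0, 23.0], 0.95)]
scene vial []
top fixture [([239.0, 186.0, 99.0, 94.0], 0.77), ([152.0, 141.0, 27.0, 25.0], 0.42)]
top dog [([249.0, 117.0, 9.0, 17.0], 0.71), ([236.0, 179.0, 11.0, 10.0], 0.42), ([169.0, 169.0, 11.0, 16.0], 0.41)]
top tray [([374.0, 217.0, 56.0, 57.0], 0.77), ([239.0, 186.0, 96.0, 94.0], 0.2)]
top lens [([233.0, 207.0, 19.0, 19.0], 0.81)]
t
[... 574 characters left out ...]
eaker []
wrist dish []
wrist vial []
{'clock': 1.8, 'q': array([-1.10389916,  0.32100548, -0.07010234,  1.45049869,  0.02259612,
        1.37080494, -0.05688674]), 'dq': array([ 0.00103276,  0.00116934, -0.00065922,  0.00020202, -0.00043215,
        0.00362293, -0.0005544 ]), 'tau': array([ 5.49191354e-04, -4.91092730e+01, -4.02663359e-01, -3.12763059e+01,
       -6.35844888e-02,  3.39279743e-02,  2.97694908e-05]), 'tool_pos': array([0.28439093, 0.58450368, 0.23358364]), 'orientation': array([7.05127863e-01, 3.06138151e+00, 9.46826900e-05]), 'force': array([ 0.07849038, -0.14403609, -0.3872839 ]), 'moment': array([ 0.00829954,  0.05270607, -0.02958116]), 'gripper_width': 0.08712325302483999}
```

Run:
```python
import cv2
a=cv2.imread('pics/scene0.png');cv2.imwrite('pics/sc_crop.png',cv2.resize(a[140:340,100:420],(800,500),interpolation=cv2.INTER_CUBIC))
a=cv2.imread('pics/top0.png');cv2.imwrite('pics/top_crop.png',cv2.resize(a[90:260,110:420],(800,439),interpolation=cv2.INTER_CUBIC))
cv2.imwrite('pics/top_crop2.png',cv2.resize(a[130:240,180:290],(800,600)[0:1]*0 or (600,600),interpolation=cv2.INTER_CUBIC))
```

```text
(no output)
```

View pics/sc_crop.png

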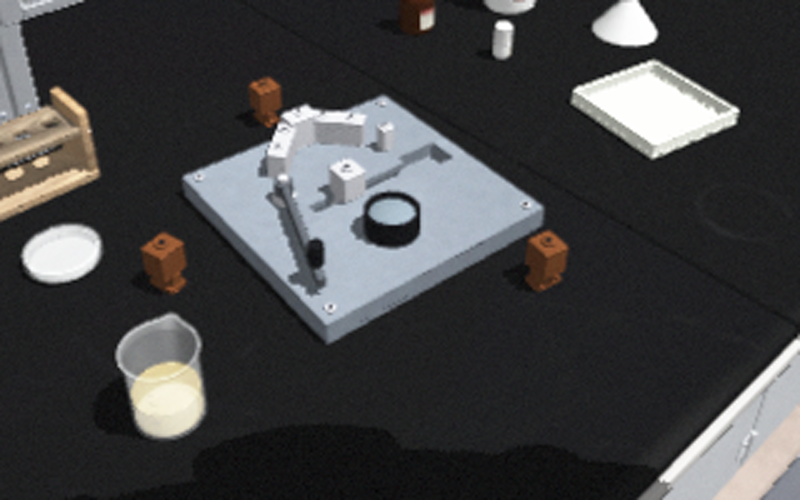

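View pics/top_crop.png

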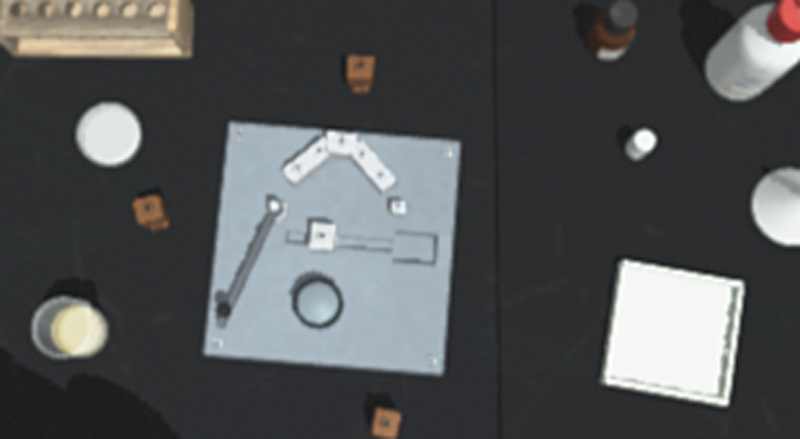

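View pics/top_crop2.png

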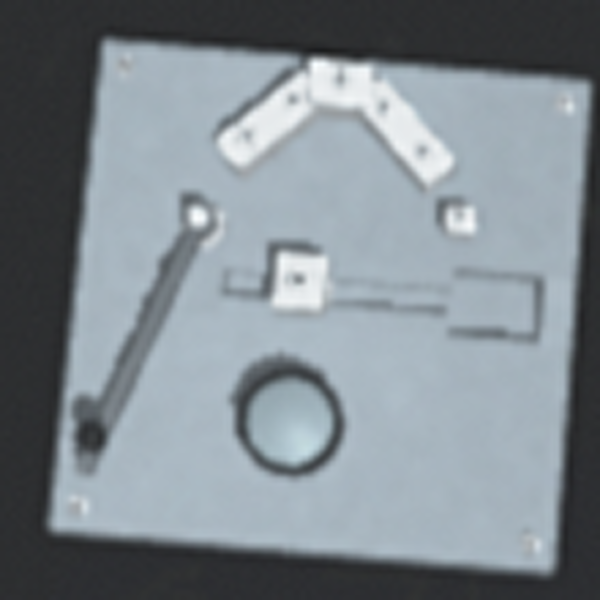

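The scene crop shows the steel dog in the slot at crop px (347,180), which is top px ~(234,181). The brown look-alikes are at scene crop (265,100), (165,262) and (546,260), all off the plate. The steel one fits the description, because it stands in the T-slot in front of the V. The tray is on the right and the gate is open at lower left. Next I'll fit the fixture pose.

Run:
```python
from h import *
import pickle
from scipy.optimize import least_squares
S=pickle.load(open('s0.pkl','rb')); s=S['top']
f=lambda p,b=(180,130),k=600/110:(np.array(p)+.5)/k+b-.5
pts={(125,120):(104,39),(125,-120):(593,79),(-115,-120):(553,575),(-115,120):(50,531)}
W=[at(s,f(v),.022) for v in pts.values()]; F=np.array(list(pts))/1000
def res(p):
    c,n=np.cos(p[2]),np.sin(p[2]); R=np.array([[c,-n],[n,c]])
    return ((R@F.T).T+p[:2]-np.array(W)[:,:2]).ravel()
r=least_squares(res,[.6,0,0]); print('fix',r.x,np.round(r.fun*1000,1))
fx=r.x;np.save('fix.npy',fx)
c,n=np.cos(fx[2]),np.sin(fx[2]);R=np.array([[c,-n],[n,c]])
def tof(P):return np.round(R.T@(P[:2]-fx[:2])*1000,1)
print('cam',[ (-cam(S[k])[1].T@cam(S[k])[2]).round(3) for k in S])
for nm,p,z in [('dogtop',(297,279),.051),('lens top',(292,418),.046),('knob',(90,432),.065),('hinge',(198,215),.048),('stopblk',(460,217),.04)]:
    P=at(s,f(p),z); print(nm,P.round(4),tof(P))
g=lambda p:(np.array(p)+.5)/(800/310)+[110,90]-.5
tr=[at(s,g(p),.018)[:2] for p in [(621,260),(745,282),(727,405),(603,384)]]
print('tray',np.round(tr,4),np.mean(tr,0))
for nm,p in [('vial',(642,145)),('brown',(387,420)),('beak',(70,328))]: print(nm,at(s,g(p),.04).round(3))
# scene check
s2=S['scene']
g2=lambda p:(np.array(p)+.5)/2.5+[100,140]-.5
for nm,p,z in [('dogtop',(347,167),.051),('lens top',(392,213),.046),('knob',(317,246),.065),('cornerR',(543,209),.022),('cornerN',(327,328),.022),('cornerL',(184,184),.022),('cornerF',(385,97),.022)]:
    P=at(s2,g2(p),z); print('sc',nm,P.round(4),tof(P))
```

```text
fix [ 0.5586307   0.04910149 -0.08290368] [-0.8 -0.5 -1.6  0.9  1.5 -0.2  1.  -0.2]
cam [array([0.039, 0.496, 0.559]), array([ 0.419, -0.001,  0.984]), array([0.212, 0.619, 0.386])]
dogtop [0.57   0.0606 0.051 ] [10.4 12.4]
lens top [0.505  0.0625 0.046 ] [-54.6   8.9]
knob [0.4966 0.1534 0.065 ] [-70.5  98.8]
hinge [0.601 0.108 0.048] [37.3 62.2]
stopblk [ 0.6021 -0.0161  0.04  ] [ 48.7 -61.4]
tray [[ 0.5503 -0.2458]
 [ 0.5279 -0.3727]
 [ 0.4031 -0.3483]
 [ 0.4239 -0.2236]] [ 0.47632121 -0.29760219]
vial [ 0.666 -0.266  0.04 ]
brown [ 0.389 -0.005  0.04 ]
beak [0.478 0.308 0.04 ]
sc dogtop [0.5691 0.0579 0.051 ] [9.7 9.6]
sc lens top [0.4977 0.0679 0.046 ] [-62.2  13.7]
sc knob [0.4902 0.1555 0.065 ] [-77.  100.4]
sc cornerR [ 0.4315 -0.0579  0.022 ] [-117.8 -117.2]
sc cornerN [0.4496 0.1803 0.022 ] [-119.5  121.7]
sc cornerL [0.6804 0.1631 0.022 ] [111.9 123.7]
sc cornerF [ 0.6683 -0.0789  0.022 ] [ 119.9 -118.5]
```

Run:
```python
from h import *
s=ctrl.state()
R=cv2.Rodrigues(s['orientation'])[0];print(R.round(3)); y=R[:,1];print('jaw ang',np.degrees(np.arctan2(y[1],y[0])))
fx=np.load('fix.npy');print('target jaw',90+np.degrees(fx[2]))
```

```text
[[-0.899  0.437  0.   ]
 [ 0.437  0.899  0.   ]
 [-0.     0.    -1.   ]]
jaw ang 64.05856333231452
target jaw 85.24996920480568
```

Call:
send_rows:
  grip: [0.2,0.2,0.2,0.2,0.2,0.2,0.2,0.2,0.2,0.2]
  linear:
    - [14,-26,0]
    - [14,-26,0]
    - [14,-26,0]
    - [14,-26,0]
    - [14,-26,0]
    - [14,-26,0]
    - [14,-26,0]
    - [14,-26,0]
    - [14,-26,0]
    - [14,-26,0]
  spin: [2.1,2.1,2.1,2.1,2.1,2.1,2.1,2.1,2.1,2.1]
  newtons: 25

```text
clock: 2.63
tool_pos: [0.4249, 0.3232, 0.2339]
orientation: [0.133, 3.138, 0.001]
force: [-0.1, -0.1, -0.2]
gripper_width: 0.0526
```

Call:
send_rows:
  grip: [0.2,0.2,0.2,0.2,0.2,0.2,0.2,0.2,0.2,0.2,0.2]
  linear:
    - [13,-26,-4]
    - [13,-26,-4]
    - [13,-26,-4]
    - [13,-26,-4]
    - [13,-26,-4]
    - [13,-26,-4]
    - [13,-26,-4]
    - [13,-26,-4]
    - [13,-26,-4]
    - [13,-26,-4]
    - [0,0,0]
  spin: [0,0,0,0,0,0,0,0,0,0,0]

```text
clock: 3.55
tool_pos: [0.5561, 0.0569, 0.1931]
orientation: [0.149, 3.137, -0.006]
force: [0.2, -1.1, 0.1]
gripper_width: 0.0522
```

Run:
```python
from h import *
import pickle
s=snap('wrist','w1.png'); pickle.dump(s,open('w1.pkl','wb'))
for q in ['dog','lens','gate_knob']: print(q,[(np.round(d['box']).tolist(),round(d['p'],2)) for d in ctrl.search_frame(q,'wrist')[:3]])
st=ctrl.state();print(st['tool_pos'],st['gripper_width'],st['clock'])
y=cv2.Rodrigues(st['orientation'])[0][:,1];print('jaw ang',np.degrees(np.arctan2(y[1],y[0])))
fx=np.load('fix.npy');c,n=np.cos(fx[2]),np.sin(fx[2])
im=cv2.cvtColor(s['image'],cv2.COLOR_RGB2BGR)
for X,Y,Z in [(125,120,22),(125,-120,22),(-115,-120,22),(-115,120,22),(10,12,51),(37,62,48),(70,25,22),(95,0,56),(10,-105,22),(47,-62,30)]:
    p=proj(s,[fx[0]+(c*X-n*Y)/1e3,fx[1]+(n*X+c*Y)/1e3,Z/1e3],True); print((X,Y,Z),p.round(1)); cv2.circle(im,tuple(int(round(v)) for v in p),2,(0,0,255),-1)
cv2.imwrite('pics/w1m.png',cv2.resize(im,(800,600),interpolation=cv2.INTER_CUBIC))
```

```text
dog [([187.0, 28.0, 35.0, 27.0], 0.92), ([263.0, 193.0, 23.0, 32.0], 0.9), ([409.0, 196.0, 30.0, 34.0], 0.78)]
lens [([332.0, 162.0, 58.0, 128.0], 0.6), ([263.0, 132.0, 49.0, 53.0], 0.58), ([253.0, 258.0, 15.0, 8.0], 0.23)]
gate_knob [([333.0, 161.0, 61.0, 124.0], 0.97)]
[0.55412766 0.06566479 0.1936394 ] 0.05163789284513349 3.75
jaw ang 85.12523213884683
(125, 120, 22) [346.4 270.2]
(125, -120, 22) [164.4 271.4]
(-115, -120, 22) [144.5  81.2]
(-115, 120, 22) [360.2  77.3]
(10, 12, 51) [264.1 194.5]
(37, 62, 48) [310.2 216.8]
(70, 25, 22) [274.9 234.7]
(95, 0, 56) [254.  267.5]
(10, -105, 22) [163.9 187.9]
(47, -62, 30) [200.3 220. ]
```

View pics/w1m.png

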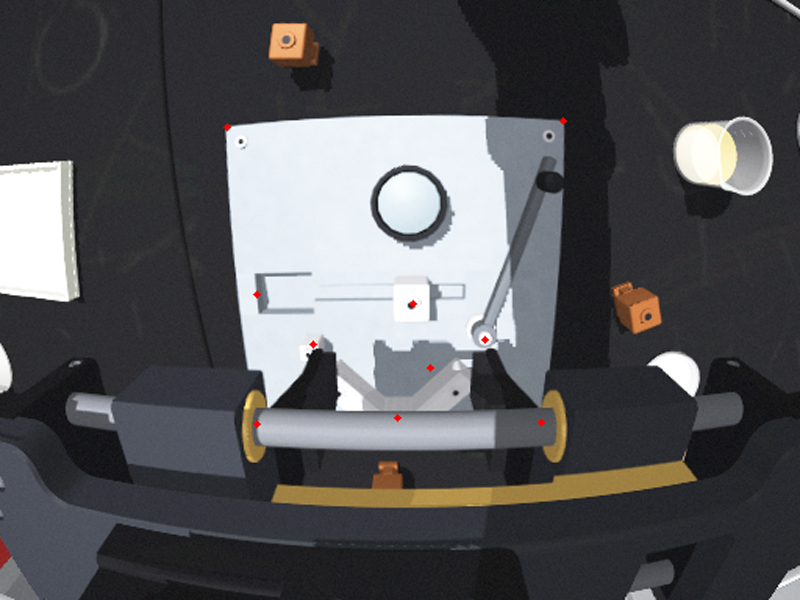

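The wrist picture (800x600) shows my projected fixture points on the plate's corners. The dog is at (411,302), with its marker on the hole, and the lens is at (409,203). I'm going down on the steel dog in the slot.

Call:
send_rows:
  grip: [0.2,0.2,0.2,0.2,0.2,0.2,0.2,0.2,0.2,0.2,0.2,0.2]
  linear:
    - [15,-4,0]
    - [0,0,-20]
    - [0,0,-20]
    - [0,0,-20]
    - [0,0,-20]
    - [0,0,-20]
    - [0,0,-16]
    - [0,0,-10]
    - [0,0,-10]
    - [0,0,-10]
    - [0,0,-10]
    - [0,0,0]
  spin: [0,0,0,0,0,0,0,0,0,0,0,0]

```text
clock: 4.75
tool_pos: [0.5682, 0.0607, 0.0358]
orientation: [-0.135, -3.136, 0.001]
force: [-0.1, -0.3, -0.6]
gripper_width: 0.0522
```

Call:
send_rows:
  grip: [-0.7,-0.7,-0.7,-0.7,-0.7,-0.7]
  linear:
    - [0,0,0]
    - [0,0,0]
    - [0,0,0]
    - [0,0,0]
    - [0,0,0]
    - [0,0,0]
  spin: [0,0,0,0,0,0]
  newtons: 15

```text
clock: 5.25
tool_pos: [0.5697, 0.0604, 0.0381]
orientation: [0.135, 3.138, 0.0]
force: [-0.3, -0.5, 1.2]
gripper_width: 0.024
```

Run:
```python
from h import *
import pickle
w=pickle.load(open('w1.pkl','rb'))
fx=np.load('fix.npy');c,n=np.cos(fx[2]),np.sin(fx[2]);R=np.array([[c,-n],[n,c]])
P=at(w,(409*.64,203*.64),.046,True);print('lens',P,R.T@(P[:2]-fx[:2]))
P=at(w,(550*.64,181*.64),.065,True);print('knob',P,R.T@(P[:2]-fx[:2]))
st=ctrl.state();print(st['tool_pos'],R.T@(st['tool_pos'][:2]-fx[:2]))
s=snap('wrist','w2.png');snap('scene','s2.png')
a=cv2.imread('pics/s2.png');cv2.imwrite('pics/s2c.png',cv2.resize(a[140:300,140:400],(780,480),interpolation=cv2.INTER_CUBIC))
```

```text
lens [0.50331849 0.0639756  0.046     ] [-0.05635394  0.01024269]
knob [0.49418309 0.1520437  0.065     ] [-0.07275077  0.09725182]
[0.56973599 0.06041895 0.03809003] [0.01012997 0.0121982 ]
```

View pics/s2c.png

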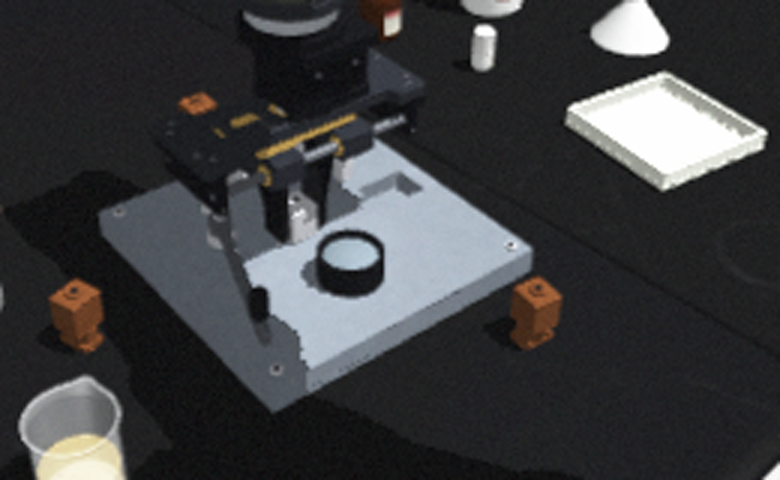

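View pics/w2.png

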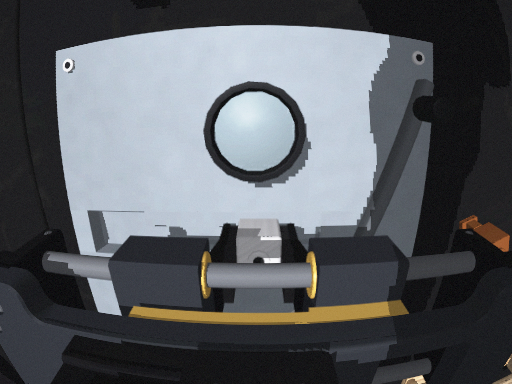

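The dog is held (width 24.0 mm = block). I'm sliding it along −y of the fixture by 97 mm.

Call:
send_rows:
  grip: [-0.7,-0.7,-0.7,-0.7,-0.7,-0.7,-0.7,-0.7,-0.7,-0.7,-0.7,-0.7]
  linear:
    - [-0.8,-9.7,0]
    - [-0.8,-9.7,0]
    - [-0.8,-9.7,0]
    - [-0.8,-9.7,0]
    - [-0.8,-9.7,0]
    - [-0.8,-9.7,0]
    - [-0.8,-9.7,0]
    - [-0.8,-9.7,0]
    - [-0.8,-9.7,0]
    - [-0.8,-9.7,0]
    - [0,0,0]
    - [0,0,0]
  spin: [0,0,0,0,0,0,0,0,0,0,0,0]
  newtons: 25

```text
clock: 6.35
tool_pos: [0.5614, -0.0397, 0.038]
orientation: [0.139, 3.138, -0.004]
force: [0.3, -0.8, 5.6]
gripper_width: 0.024
```

Run:
```python
from h import *
fx=np.load('fix.npy');c,n=np.cos(fx[2]),np.sin(fx[2]);R=np.array([[c,-n],[n,c]])
st=ctrl.state();print(st['tool_pos'],R.T@(st['tool_pos'][:2]-fx[:2]),st['force'],st['gripper_width'])
s=snap('wrist','w3.png');snap('scene','s3.png')
a=cv2.imread('pics/s3.png');cv2.imwrite('pics/s3c.png',cv2.resize(a[140:300,140:400],(780,480),interpolation=cv2.INTER_CUBIC))
```

```text
[ 0.56135855 -0.03970538  0.03804066] [ 0.01007247 -0.08827597] [ 0.25720348 -0.75944836  5.60997984] 0.024022473271830203
```

View pics/s3c.png

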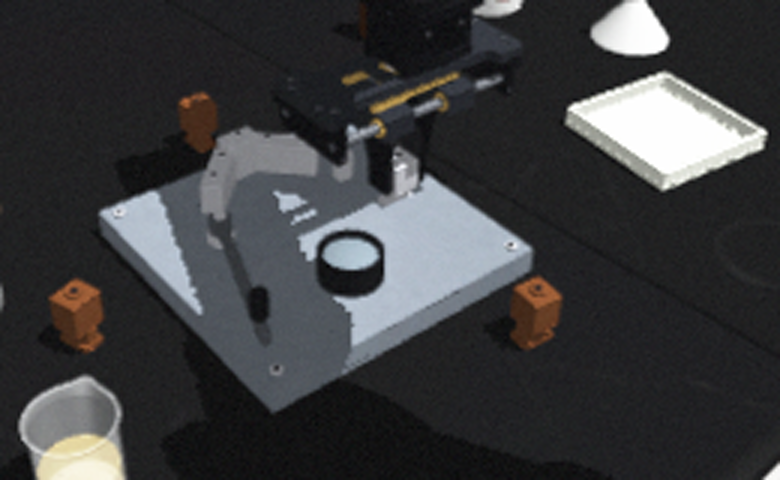

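View pics/w3.png

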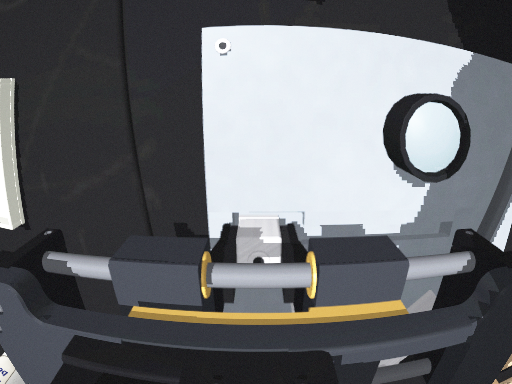

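Call:
send_rows:
  grip: [-0.7,-0.7]
  linear:
    - [0,1,0]
    - [0,0,0]
  spin: [0,0]

```text
clock: 6.62
tool_pos: [0.5614, -0.0396, 0.038]
orientation: [0.139, 3.138, -0.006]
force: [0.8, -2.8, 6.1]
gripper_width: 0.0234
```

Call:
send_rows:
  grip: [-0.7,-0.7,-0.7,-0.7,-0.7]
  linear:
    - [0,0,1]
    - [0,0,2]
    - [0,0,3]
    - [0,0,0]
    - [0,0,0]
  spin: [0,0,0,0,0]

```text
clock: 7.03
tool_pos: [0.5611, -0.0356, 0.0433]
orientation: [-0.135, -3.138, 0.0]
force: [1.0, 0.1, -1.4]
gripper_width: 0.0239
```

Call:
send_rows:
  grip: [-0.7,-0.7,-0.7,-0.7,-0.7,-0.7,-0.7,-0.7,-0.7,-0.7,-0.7,-0.7]
  linear:
    - [0,0,8]
    - [0,0,12]
    - [0,0,15]
    - [0,0,15]
    - [-5,-15,0]
    - [-8,-25,0]
    - [-10,-30,0]
    - [-10,-32,0]
    - [-10,-32,0]
    - [-10,-32,0]
    - [-10,-32,0]
    - [-9,-30,0]
  spin: [0,0,0,0,0,0,0,0,0,0,0,0]

```text
clock: 8.03
tool_pos: [0.489, -0.2655, 0.0951]
orientation: [0.136, 3.137, -0.001]
force: [0.7, -0.8, -1.5]
gripper_width: 0.0241
```

Call:
send_rows:
  grip: [-0.7,-0.7,-0.7,-0.7,-0.7,-0.7,-0.7,-0.7,-0.7,-0.7]
  linear:
    - [-8,-20,0]
    - [-5,-14,0]
    - [0,0,0]
    - [0,0,-10]
    - [0,0,-12]
    - [0,0,-12]
    - [0,0,-10]
    - [0,0,-6]
    - [0,0,-5]
    - [0,0,0]
  spin: [0,0,0,0,0,0,0,0,0,0]

```text
clock: 8.87
tool_pos: [0.4757, -0.2967, 0.037]
orientation: [-0.134, -3.136, -0.001]
force: [-0.5, 0.1, -1.1]
gripper_width: 0.0237
```

Run:
```python
from h import *
st=ctrl.state();print(st['tool_pos'],st['force'],st['gripper_width'])
s=snap('wrist','w4.png');snap('scene','s4.png')
a=cv2.imread('pics/s4.png');cv2.imwrite('pics/s4c.png',cv2.resize(a[120:280,200:460],(780,480),interpolation=cv2.INTER_CUBIC))
```

```text
[ 0.47568117 -0.29670132  0.03704911] [-0.47904961  0.10443184 -1.0581156 ] 0.023678737362977657
```

View pics/s4c.png

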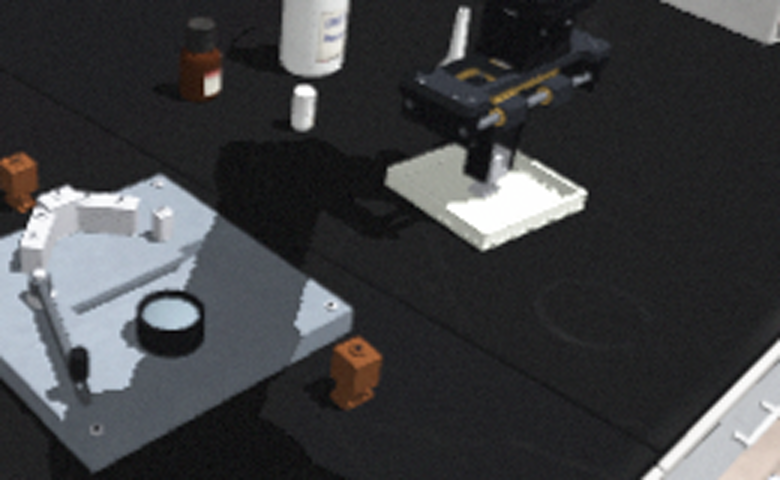

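The scene crop shows the dog (500,165) inside the tray. The force still equals the dog's weight, so I'm lowering a little more before release.

Call:
send_rows:
  grip: [-0.7,-0.7,-0.7,-0.7]
  linear:
    - [0,0,-1]
    - [0,0,-1]
    - [0,0,-1]
    - [0,0,0]
  spin: [0,0,0,0]

```text
clock: 9.3
tool_pos: [0.4765, -0.2975, 0.0357]
orientation: [0.135, 3.138, 0.0]
force: [0.6, 0.1, -1.5]
gripper_width: 0.0237
```

Call:
send_rows:
  grip: [-0.7,-0.7,-0.7,-0.7]
  linear:
    - [0,0,-1]
    - [0,0,-1]
    - [0,0,0]
    - [0,0,0]
  spin: [0,0,0,0]

```text
clock: 9.63
tool_pos: [0.4767, -0.2976, 0.035]
orientation: [0.136, 3.138, 0.001]
force: [-3.2, 2.0, 8.0]
gripper_width: 0.0238
```

Call:
send_rows:
  grip: [0.2,0.2,0.2,0.2,0.2,0.2,0.2,0.2]
  linear:
    - [0,0,0]
    - [0,0,0]
    - [0,0,0]
    - [0,0,5]
    - [0,0,15]
    - [0,0,25]
    - [0,0,25]
    - [0,0,15]
  spin: [0,0,0,0,0,0,0,0]

```text
clock: 10.3
tool_pos: [0.4772, -0.2983, 0.1213]
orientation: [0.136, 3.136, -0.002]
force: [-0.1, -0.1, 0.9]
gripper_width: 0.0522
```

Run:
```python
from h import *
st=ctrl.state();print(st['tool_pos'],st['force'],st['gripper_width'])
s=snap('wrist','w5.png')
```

```text
[ 0.47722479 -0.29828344  0.12126354] [-0.09619029 -0.1315273   0.87883793] 0.052156062360007804
```

View pics/w5.png

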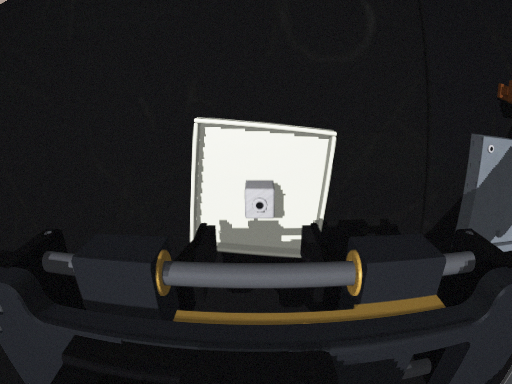

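The wrist view shows the dog standing free in the tray at (259,200). Next I move behind the lens.

Call:
send_rows:
  grip: [-0.31,-0.31,-0.31,-0.31,-0.31,-0.31,-0.31,-0.31,-0.31,-0.31,-0.31,-0.31]
  linear:
    - [-1,20,0]
    - [-1,30,0]
    - [-1,35,0]
    - [-1,35,0]
    - [-2,35,0]
    - [-2,35,0]
    - [-2,35,0]
    - [-2,35,0]
    - [-1,35,0]
    - [-1,30,0]
    - [-1,25,0]
    - [0,15,0]
  spin: [0,0,0,0,0,0,0,0,0,0,0,0]

```text
clock: 11.35
tool_pos: [0.4607, 0.0709, 0.1184]
orientation: [-0.13, -3.139, -0.002]
force: [0.3, -0.3, 0.6]
gripper_width: 0.0302
```

Run:
```python
from h import *
s=snap('wrist','w6.png')
fx=np.load('fix.npy');c,n=np.cos(fx[2]),np.sin(fx[2]);R=np.array([[c,-n],[n,c]])
s=snap('wrist','w6.png')
st=ctrl.state();print(st['tool_pos'],R.T@(st['tool_pos'][:2]-fx[:2]),st['gripper_width'])
t=snap('top','t6.png')
g=cv2.imread('pics/t6.png');cv2.imwrite('pics/t6c.png',cv2.resize(g[130:240,180:290],(600,600),interpolation=cv2.INTER_CUBIC))
```

```text
[0.4610332  0.07055742 0.11841739] [-0.09903903  0.01330031] 0.029611446590821426
```

View pics/w6.png

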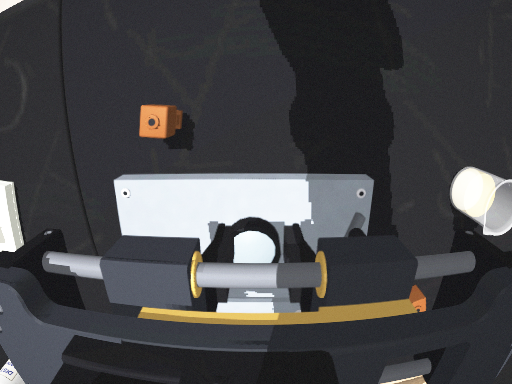

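View pics/t6c.png

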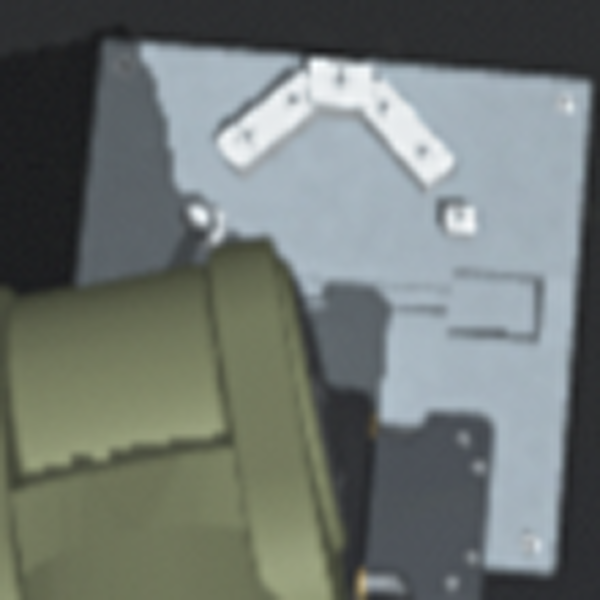

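Call:
send_rows:
  grip: [-0.31,-0.31,-0.31,-0.31,-0.31,-0.31,-0.31,-0.31]
  linear:
    - [0,0,-10]
    - [0,0,-15]
    - [0,0,-15]
    - [0,0,-15]
    - [0,0,-15]
    - [0,0,-10]
    - [0,0,0]
    - [0,0,0]
  spin: [0,0,0,0,0,0,0,0]

```text
clock: 12.17
tool_pos: [0.461, 0.0664, 0.038]
orientation: [-0.138, -3.137, 0.001]
force: [0.2, -1.0, 0.4]
gripper_width: 0.03
```

```bash
cat > fs.py <<'E'
from h import *
fx=np.load('fix.npy');c,n=np.cos(fx[2]),np.sin(fx[2]);R=np.array([[c,-n],[n,c]])
def fs():
    st=ctrl.state();print(st['tool_pos'].round(4),'fix',(R.T@(st['tool_pos'][:2]-fx[:2])*1e3).round(1),'F',(R.T@st['force'][:2]).round(1),st['force'][2].round(1),st['gripper_width'].round(4),st['clock'])
E
python3 - <<'E'
from fs import *
fs(); s=snap('wrist','w7.png')
E
```

```text
Traceback (most recent call last):
  File "fs.py", line 4, in fs
    st=ctrl.state();print(st['tool_pos'].round(4),'fix',(R.T@(st['tool_pos'][:2]-fx[:2])*1e3).round(1),'F',(R.T@st['force'][:2]).round(1),st['force'][2].round(1),st['gripper_width'].round(4),st['clock'])
                                                                                                                                                                  ^^^^^^^^^^^^^^^^^^^^^^^^^
AttributeError: 'float' object has no attribute 'round'
```

Call:
send_rows:
  grip: [-0.31,-0.31,-0.31,-0.31,-0.31,-0.31,-0.31,-0.31,-0.31,-0.31,-0.31,-0.31]
  linear:
    - [4,-0.6,0]
    - [5,-0.8,0]
    - [5,-0.8,0]
    - [6,-0.9,0]
    - [7,-1.1,0]
    - [7,-1.1,0]
    - [7,-1.1,0]
    - [7,-1.1,0]
    - [6,-0.9,0]
    - [5,-0.8,0]
    - [3,-0.5,0]
    - [0,0,0]
  spin: [0,0,0,0,0,0,0,0,0,0,0,0]

```text
clock: 13.17
tool_pos: [0.5243, 0.0576, 0.0386]
orientation: [0.136, 3.138, -0.0]
force: [-1.1, -0.1, 0.8]
gripper_width: 0.0302
```

```bash
sed -i "s/st\['gripper_width'\].round(4)/round(st['gripper_width'],4)/" fs.py
python3 - <<'E'
from fs import *
fs(); s=snap('wrist','w7.png'); t=snap('scene','s7.png')
a=cv2.imread('pics/s7.png');cv2.imwrite('pics/s7c.png',cv2.resize(a[140:300,140:400],(780,480),interpolation=cv2.INTER_CUBIC))
E
```

```text
[0.5243 0.0576 0.0386] fix [-34.9   5.6] F [-1.1 -0.2] 0.8 0.0302 13.1667
```

View pics/w7.png

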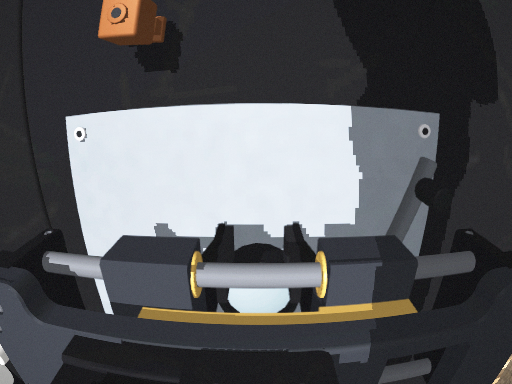

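View pics/s7c.png

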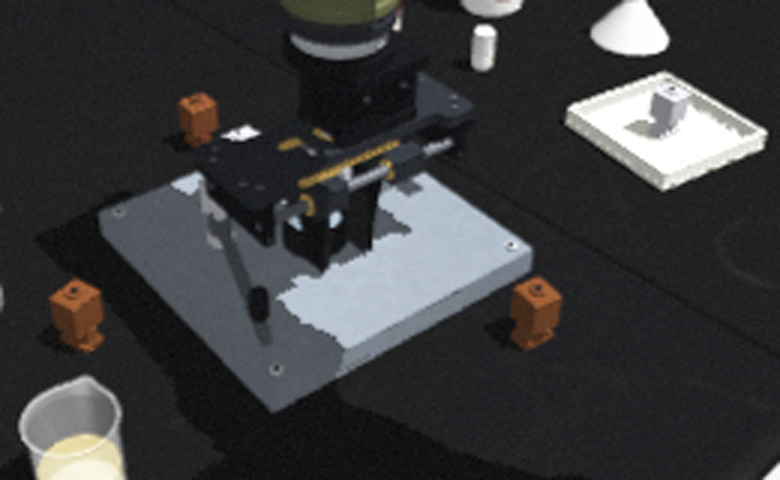

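Both views show the lens cradled between the fingertips (wrist px ~(258,290)). I'm pushing on.

Call:
send_rows:
  grip: [-0.31,-0.31,-0.31,-0.31,-0.31,-0.31,-0.31,-0.31,-0.31,-0.31,-0.31,-0.31]
  linear:
    - [4,-0.6,0]
    - [6,-1.0,0]
    - [7,-1.2,0]
    - [7,-1.2,0]
    - [7,-1.2,0]
    - [7,-1.2,0]
    - [7,-1.2,0]
    - [7,-1.2,0]
    - [7,-1.2,0]
    - [5,-0.8,0]
    - [4,-0.5,0]
    - [0,0,0]
  spin: [0,0,0,0,0,0,0,0,0,0,0,0]

```text
clock: 14.27
tool_pos: [0.5924, 0.0463, 0.0386]
orientation: [0.136, 3.138, -0.0]
force: [-0.9, 0.2, 0.2]
gripper_width: 0.0303
```

Run:
```python
from fs import *
fs()
```

```text
[0.5924 0.0463 0.0386] fix [33.9 -0. ] F [-0.9  0.1] 0.2 0.0303 14.2667
```

Small steps now, until contact shows in the force.

Call:
send_rows:
  grip: [-0.31,-0.31,-0.31,-0.31,-0.31,-0.31]
  linear:
    - [1.5,-0.12,0]
    - [1.5,-0.12,0]
    - [1,-0.1,0]
    - [1,-0.1,0]
    - [0.5,0,0]
    - [0,0,0]
  spin: [0,0,0,0,0,0]

```text
clock: 14.77
tool_pos: [0.5969, 0.0461, 0.0386]
orientation: [0.135, 3.139, 0.0]
force: [-0.5, -0.2, 0.1]
gripper_width: 0.0299
```

Call:
send_rows:
  grip: [-0.31,-0.31,-0.31,-0.31,-0.31,-0.31]
  linear:
    - [1,-0.1,0]
    - [1,-0.1,0]
    - [0.5,0,0]
    - [0.5,0,0]
    - [0,0,0]
    - [0,0,0]
  spin: [0,0,0,0,0,0]

```text
clock: 15.27
tool_pos: [0.5988, 0.046, 0.0384]
orientation: [-0.135, -3.136, -0.0]
force: [-4.0, 1.3, 2.7]
gripper_width: 0.0304
```

Run:
```python
from fs import *
fs(); snap('scene','s8.png');snap('wrist','w8.png'); t=snap('top','t8.png')
a=cv2.imread('pics/s8.png');cv2.imwrite('pics/s8c.png',cv2.resize(a[160:260,170:330],(800,500),interpolation=cv2.INTER_CUBIC))
```

```text
[0.5988 0.046  0.0384] fix [40.3  0.3] F [-4.1  1. ] 2.7 0.0304 15.2667
```

View pics/s8c.png

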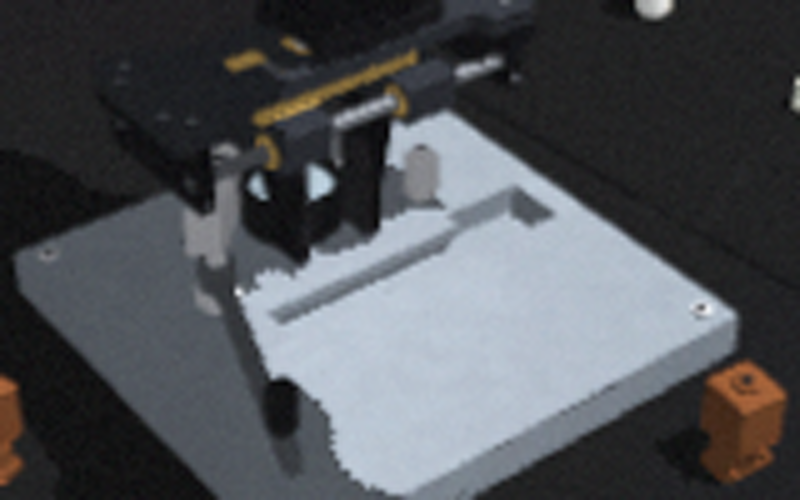

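The force has risen and the TCP is at 40.3, where contact was predicted at 40.5. I'll press a little more to seat the lens firmly.

Call:
send_rows:
  grip: [-0.31,-0.31,-0.31,-0.31]
  linear:
    - [1,0,0]
    - [1,0,0]
    - [0,0,0]
    - [0,0,0]
  spin: [0,0,0,0]

```text
clock: 15.75
tool_pos: [0.5992, 0.0461, 0.0382]
orientation: [-0.135, -3.133, -0.0]
force: [-10.3, 1.1, 6.3]
gripper_width: 0.03
```

Call:
send_rows:
  grip: [-0.31,-0.31,-0.31,-0.31,-0.31,-0.31,-0.31,-0.31,-0.31]
  linear:
    - [-2,0.2,0]
    - [-3,0.2,0]
    - [-8,0.7,0]
    - [-12,1,0]
    - [-10,0.8,0]
    - [0,0,20]
    - [0,0,30]
    - [0,0,30]
    - [0,0,10]
  spin: [0,0,0,0,0,0,0,0,0]

```text
clock: 16.5
tool_pos: [0.5694, 0.0489, 0.1333]
orientation: [0.135, 3.131, 0.003]
force: [1.7, -0.0, 0.4]
gripper_width: 0.0301
```

Call:
send_rows:
  grip: [-0.5,-0.5,-0.5,-0.5,-0.5,-0.5]
  linear:
    - [-20,10,0]
    - [-20,18,0]
    - [-20,18,0]
    - [-10,18,0]
    - [0,18,0]
    - [0,0,0]
  spin: [0,0,0,0,0,0]

```text
clock: 17.0
tool_pos: [0.4958, 0.1352, 0.1286]
orientation: [0.126, 3.138, 0.004]
force: [0.0, -0.4, -0.9]
gripper_width: 0.0218
```

Run:
```python
from fs import *
import pickle
fs(); S={k:snap(k,k+'9.png') for k in ['scene','wrist','top']}; pickle.dump(S,open('s9.pkl','wb'))
a=cv2.imread('pics/scene9.png');cv2.imwrite('pics/s9c.png',cv2.resize(a[160:260,170:330],(800,500),interpolation=cv2.INTER_CUBIC))
for k,X in [('lens',(70,0,46)),('knob',(-72.7,97.2,65))]:
  p=R@np.array(X[:2])/1e3+fx[:2]; P=[*p,X[2]/1e3]
  print(k,P,[proj(S[c],P,c=='wrist').round(1) for c in S])
```

```text
[0.4958 0.1352 0.1286] fix [-69.8  80.6] F [ 0.  -0.4] -0.9 0.0218 17.0
lens [np.float64(0.6283902796552345), np.float64(0.04330488081612346), 0.046] [array([227.1, 194.8]), array([185.5, 323.9]), array([241.1, 158.9])]
knob [np.float64(0.4942293986336257), np.float64(0.15198785097937273), 0.065] [array([226.6, 236.3]), array([284. , 204.5]), array([196.6, 209.7])]
```

View pics/s9c.png

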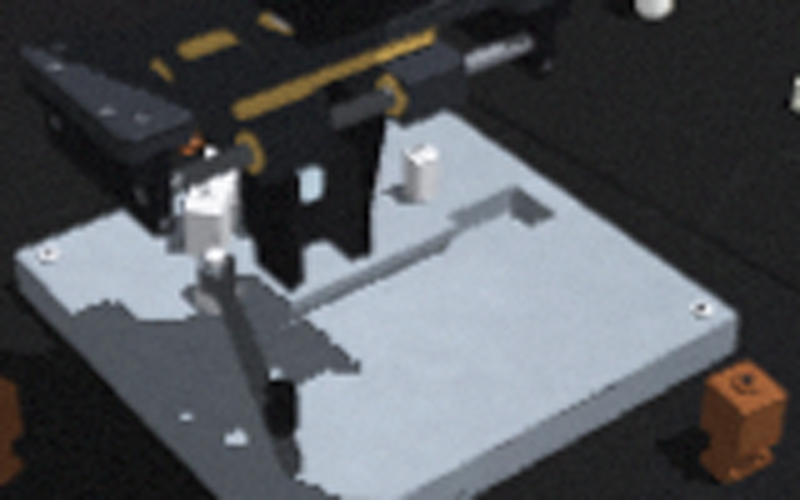

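View pics/wrist9.png

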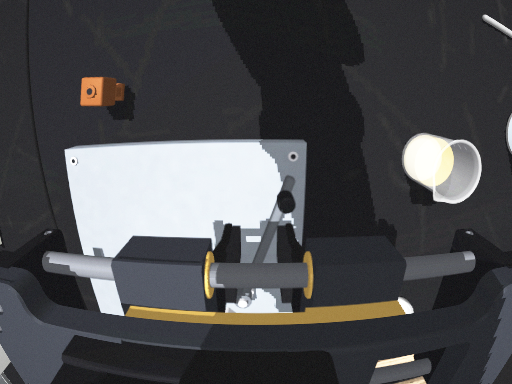

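View pics/top9.png

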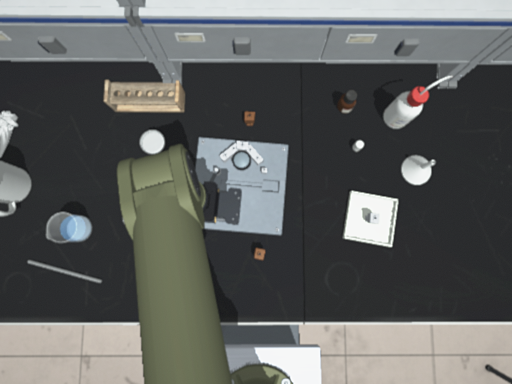

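The top view shows the lens in the V at (242,160), against (241,159) predicted for home. The knob is at wrist px (286,202).

Call:
send_rows:
  grip: [-0.3,-0.3]
  linear:
    - [0,0,0]
    - [0,0,0]
  spin: [0,0]

```text
clock: 17.32
tool_pos: [0.4972, 0.1294, 0.1284]
orientation: [0.139, 3.138, -0.001]
force: [0.0, 0.0, -0.9]
gripper_width: 0.0278
```

Run:
```python
from fs import *
import pickle
fs(); S=pickle.load(open('s9.pkl','rb'))
P=at(S['wrist'],(286,201),.065,True);print(P,R.T@(P[:2]-fx[:2]))
s=snap('wrist','w10.png')
a=cv2.imread('pics/w10.png');cv2.imwrite('pics/w10c.png',cv2.resize(a[130:330,180:340],(640,800))[:600])
p=R@np.array([-72.7,97.2])/1e3+fx[:2];print(proj(s,[*p,.065],True))
```

```text
[0.4972 0.1294 0.1284] fix [-67.9  75. ] F [0. 0.] -0.9 0.0278 17.3167
[0.49148745 0.15370491 0.065     ] [-0.07557472  0.09868411]
[288.30212525 203.12666272]
```

View pics/w10c.png

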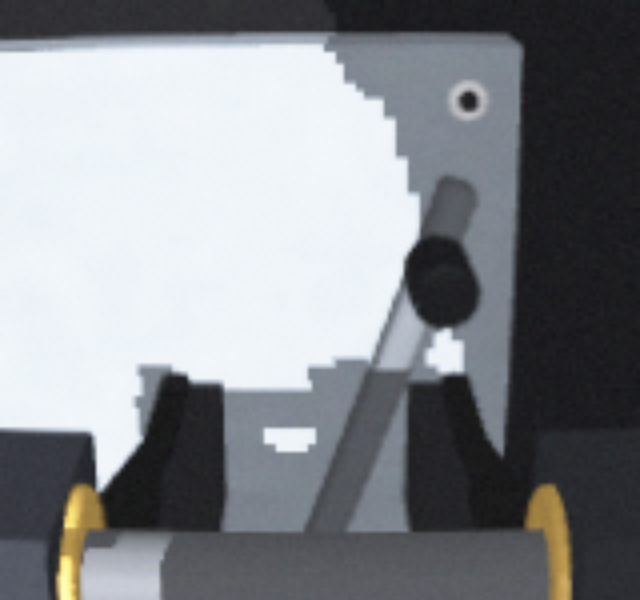

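Call:
send_rows:
  grip: [-0.3,-0.3,-0.3,-0.3,-0.3,-0.3,-0.3,-0.3,-0.3,-0.3]
  linear:
    - [-1,10,0]
    - [-1,15,0]
    - [0,0,-10]
    - [0,0,-10]
    - [0,0,-15]
    - [0,0,-15]
    - [0,0,-11]
    - [0,0,-10]
    - [0,0,0]
    - [0,0,0]
  spin: [0,0,0,0,0,0,0,0,0,0]

```text
clock: 18.2
tool_pos: [0.4945, 0.1552, 0.0569]
orientation: [-0.136, -3.137, 0.001]
force: [-0.2, 0.7, 0.1]
gripper_width: 0.0305
```

Run:
```python
from fs import *
fs(); snap('scene','s11.png'); s=snap('wrist','w11.png')
a=cv2.imread('pics/s11.png');cv2.imwrite('pics/s11c.png',cv2.resize(a[160:280,150:310],(800,600),interpolation=cv2.INTER_CUBIC))
```

```text
[0.4945 0.1552 0.0569] fix [-72.7 100.5] F [-0.3  0.7] 0.1 0.0305 18.2
```

View pics/s11c.png

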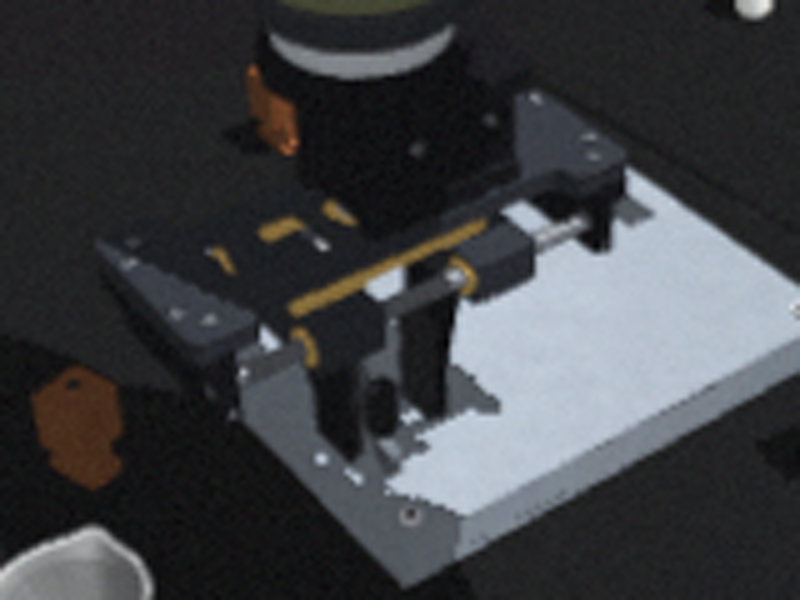

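View pics/w11.png

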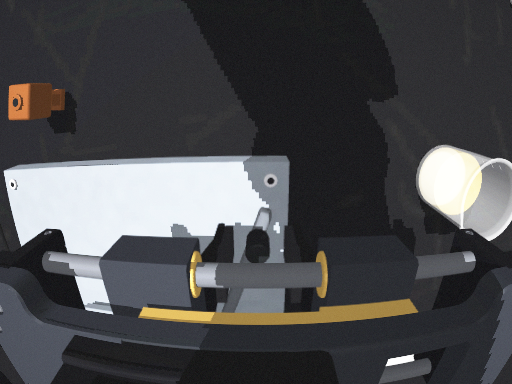

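The knob stands between the fingers (wrist px (258,243)). I'm closing gently.

Call:
send_rows:
  grip: [-1,-1,-1,-1,-1]
  linear:
    - [0,0,0]
    - [0,0,0]
    - [0,0,0]
    - [0,0,0]
    - [0,0,0]
  spin: [0,0,0,0,0]
  newtons: 6

```text
clock: 18.72
tool_pos: [0.4953, 0.1559, 0.0581]
orientation: [0.135, 3.138, 0.001]
force: [1.3, -0.7, 1.8]
gripper_width: 0.0137
```

Run:
```python
from fs import *
fs()
p=R.T@(ctrl.state()['tool_pos'][:2]-fx[:2])*1e3; h=np.array([37,62]); d=p-h; print(np.hypot(*d)); th0=np.arctan2(-d[0],-d[1]); print(th0)
off=d-115*np.array([-np.sin(th0),-np.cos(th0)])
ths=np.linspace(th0,.2,21); P=np.array([R@(h+115*np.array([-np.sin(t),-np.cos(t)])) for t in ths]); print(np.diff(P,axis=0).round(1).tolist())
```

```text
[0.4953 0.1559 0.0581] fix [-72.  101.2] F [ 1.4 -0.6] 1.8 0.0137 18.7167
115.80225307279912
1.9157145641600724
[[-3.7, -9.1], [-2.9, -9.4], [-2.1, -9.6], [-1.3, -9.8], [-0.4, -9.9], [0.4, -9.9], [1.3, -9.8], [2.1, -9.6], [2.9, -9.4], [3.7, -9.1], [4.5, -8.8], [5.2, -8.4], [5.9, -7.9], [6.6, -7.3], [7.2, -6.8], [7.7, -6.1], [8.2, -5.4], [8.7, -4.7], [9.0, -3.9], [9.3, -3.2]]
```

Call:
send_rows:
  grip: [-1,-1,-1,-1,-1,-1,-1,-1,-1,-1,-1]
  linear:
    - [-3.7,-9.1,0]
    - [-2.9,-9.4,0]
    - [-2.1,-9.6,0]
    - [-1.3,-9.8,0]
    - [-0.4,-9.9,0]
    - [0.4,-9.9,0]
    - [1.3,-9.8,0]
    - [2.1,-9.6,0]
    - [2.9,-9.4,0]
    - [3.7,-9.1,0]
    - [0,0,0]
  spin: [0,0,0,0,0,0,0,0,0,0,0]

```text
clock: 19.63
tool_pos: [0.4958, 0.0573, 0.0575]
orientation: [0.14, 3.138, -0.002]
force: [-1.0, 0.2, 1.6]
gripper_width: 0.014
```

Run:
```python
from fs import *
fs(); s=snap('wrist','w12.png')
```

```text
[0.4958 0.0573 0.0575] fix [-63.3   3. ] F [-1.   0.1] 1.6 0.014 19.6333
```

View pics/w12.png

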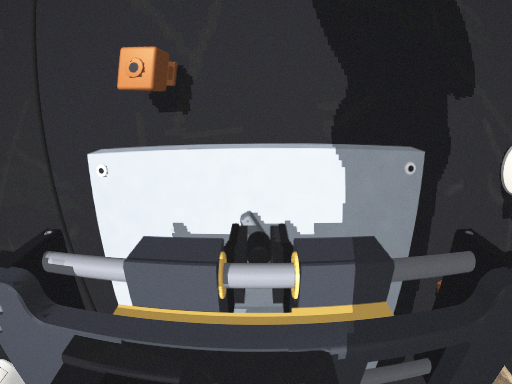

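The gate follows, with the knob still held at (259,247). I'll continue the arc up to about 0.3 rad.

Call:
send_rows:
  grip: [-1,-1,-1,-1,-1,-1,-1,-1,-1,-1,-1]
  linear:
    - [4.5,-8.8,0]
    - [5.2,-8.4,0]
    - [5.9,-7.9,0]
    - [6.6,-7.3,0]
    - [7.2,-6.8,0]
    - [7.7,-6.1,0]
    - [8.2,-5.4,0]
    - [8.7,-4.7,0]
    - [9,-3.9,0]
    - [0,0,0]
    - [0,0,0]
  spin: [0,0,0,0,0,0,0,0,0,0,0]

```text
clock: 20.6
tool_pos: [0.5587, 0.0003, 0.0575]
orientation: [0.136, 3.138, -0.001]
force: [0.1, -0.3, 0.8]
gripper_width: 0.014
```

Run:
```python
from fs import *
fs(); s=snap('wrist','w13.png');snap('scene','s13.png')
a=cv2.imread('pics/s13.png');cv2.imwrite('pics/s13c.png',cv2.resize(a[160:280,150:310],(800,600),interpolation=cv2.INTER_CUBIC))
```

```text
[5.587e-01 3.000e-04 5.750e-02] fix [  4.2 -48.6] F [ 0.2 -0.3] 0.8 0.014 20.6
```

View pics/s13c.png

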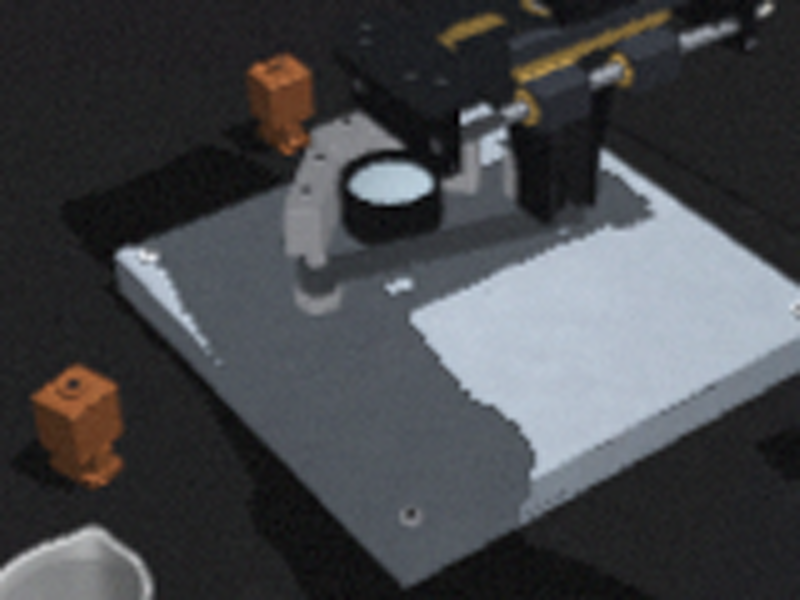

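View pics/w13.png

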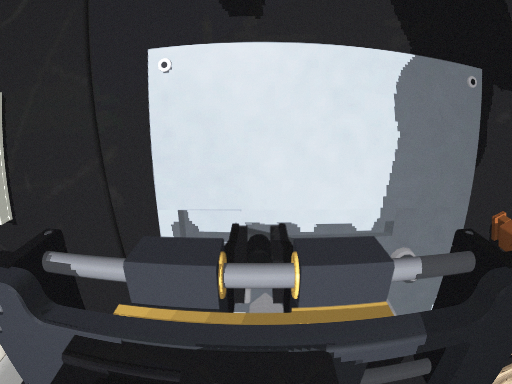

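Call:
send_rows:
  grip: [-0.4,-0.4,-0.4,-0.4,-0.4,-0.4,-0.4,-1,-1,-1,-1,-1]
  linear:
    - [0,0,0]
    - [0,0,0]
    - [0,0,0]
    - [-6,0.5,0]
    - [-8,0.7,0]
    - [-8,0.7,0]
    - [-8,0.7,0]
    - [0,0,0]
    - [0,-1,0]
    - [0,-2,0]
    - [0,0,0]
    - [0,0,0]
  spin: [0,0,0,0,0,0,0,0,0,0,0,0]

```text
clock: 21.7
tool_pos: [0.5283, 0.0002, 0.0577]
orientation: [0.136, 3.138, -0.0]
force: [0.4, -0.3, -0.1]
gripper_width: 0.0032
```

Run:
```python
from fs import *
fs(); s=snap('wrist','w14.png');snap('scene','s14.png')
a=cv2.imread('pics/s14.png');cv2.imwrite('pics/s14c.png',cv2.resize(a[160:280,150:310],(800,600),interpolation=cv2.INTER_CUBIC))
```

```text
[5.283e-01 2.000e-04 5.770e-02] fix [-26.2 -51.3] F [ 0.5 -0.3] -0.1 0.0032 21.7
```

View pics/s14c.png

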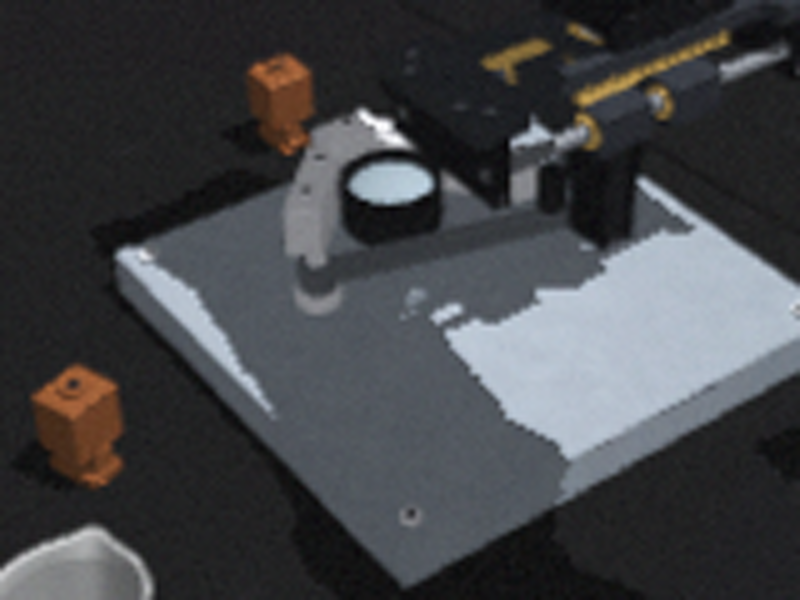

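The fingers are behind the knob (550,190). I'm pushing it shut.

Call:
send_rows:
  grip: [-1,-1,-1,-1,-1,-1,-1,-1,-1,-1]
  linear:
    - [4,-0.6,0]
    - [5,-0.7,0]
    - [5,-0.7,0]
    - [5,-0.7,0]
    - [5,-0.7,0]
    - [5,-0.6,0]
    - [5,-0.6,0]
    - [4,-0.4,0]
    - [3,-0.3,0]
    - [0,0,0]
  spin: [0,0,0,0,0,0,0,0,0,0]

```text
clock: 22.63
tool_pos: [0.5696, -0.0049, 0.0576]
orientation: [0.135, 3.138, -0.0]
force: [0.2, -0.8, -0.4]
gripper_width: 0.0005
```

Call:
send_rows:
  grip: [-1,-1,-1,-1,-1,-1]
  linear:
    - [1.5,-0.1,0]
    - [1,-0.1,0]
    - [1,-0.1,0]
    - [1,-0.1,0]
    - [0,0,0]
    - [0,0,0]
  spin: [0,0,0,0,0,0]

```text
clock: 23.13
tool_pos: [0.5735, -0.0052, 0.0577]
orientation: [0.136, 3.138, 0.0]
force: [0.9, -0.3, -0.8]
gripper_width: 0.001
```

Run:
```python
from fs import *
fs()
```

```text
[ 0.5735 -0.0052  0.0577] fix [ 19.3 -52.9] F [ 0.9 -0.2] -0.8 0.001 23.1333
```

Call:
send_rows:
  grip: [-1,-1,-1,-1,-1]
  linear:
    - [1,-0.1,0]
    - [1,-0.1,0]
    - [1,-0.1,0]
    - [0,0,0]
    - [0,0,0]
  spin: [0,0,0,0,0]

```text
clock: 23.55
tool_pos: [0.5748, -0.0053, 0.0575]
orientation: [-0.135, -3.135, -0.0]
force: [-5.5, 0.5, 4.6]
gripper_width: 0.0002
```

Run:
```python
from fs import *
fs(); s=snap('wrist','w15.png');snap('scene','s15.png');snap('top','t15.png')
a=cv2.imread('pics/s15.png');cv2.imwrite('pics/s15c.png',cv2.resize(a[160:280,150:310],(800,600),interpolation=cv2.INTER_CUBIC))
```

```text
[ 0.5748 -0.0053  0.0575] fix [ 20.6 -52.9] F [-5.5  0. ] 4.6 0.0002 23.55
```

View pics/s15c.png

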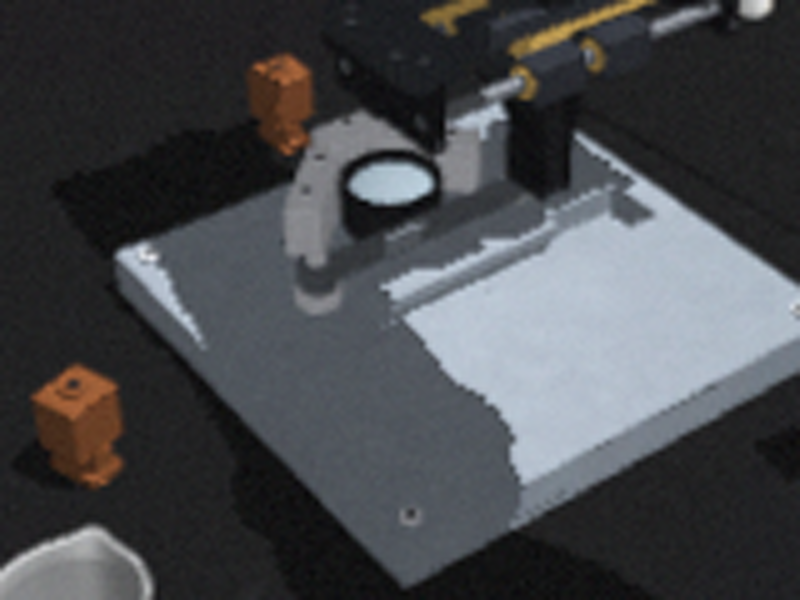

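The force has risen at x=20.6, where the stop was predicted at 20.5, so the gate is against its stop. I'll press slightly, then back off and clear the view.

Call:
send_rows:
  grip: [-1,-1,-1,-1,-1,-1,-1,-1,-1,-1,-1,-1]
  linear:
    - [1,0,0]
    - [0,0,0]
    - [-2,0.1,0]
    - [-4,0.3,0]
    - [-10,0.8,0]
    - [-10,0.8,0]
    - [0,0,20]
    - [0,0,30]
    - [0,0,40]
    - [0,-20,40]
    - [0,-35,10]
    - [0,-35,0]
  spin: [0,0,0,0,0,0,0,0,0,0,0,0]

```text
clock: 24.7
tool_pos: [0.5535, -0.0918, 0.1996]
orientation: [0.129, 3.13, 0.001]
force: [0.9, -0.9, -0.1]
gripper_width: 0.0003
```

Call:
send_rows:
  grip: [-1,-1,-1,-1,-1,-1]
  linear:
    - [-10,-35,0]
    - [-10,-35,0]
    - [-10,-30,0]
    - [-5,-20,0]
    - [0,0,0]
    - [0,0,0]
  spin: [0,0,0,0,0,0]

```text
clock: 25.2
tool_pos: [0.5153, -0.2133, 0.1948]
orientation: [0.141, 3.138, 0.001]
force: [-0.3, 0.8, -0.5]
gripper_width: 0.0009
```

Run:
```python
from fs import *
fs(); s=snap('scene','s16.png');t=snap('top','t16.png');
a=cv2.imread('pics/s16.png');cv2.imwrite('pics/s16c.png',cv2.resize(a[140:300,140:400],(780,480),interpolation=cv2.INTER_CUBIC))
a=cv2.imread('pics/t16.png');cv2.imwrite('pics/t16c.png',cv2.resize(a[130:240,180:290],(600,600),interpolation=cv2.INTER_CUBIC))
for X in [(70,0,46),(37,-53,65),(37,62,48),(95,0,46),(45,0,46)]:
  P=[*(R@np.array(X[:2])/1e3+fx[:2]),X[2]/1e3]; print(X,'top crop',((proj(t,P)-[179.5,129.5])*600/110-.5).round(0),'sc crop',((proj(s,P)-[139.5,139.5])*3-.5).round(0))
```

```text
[ 0.5153 -0.2133  0.1948] fix [ -21.5 -265.1] F [-0.3  0.7] -0.5 0.0009 25.2
(70, 0, 46) top crop [336. 160.] sc crop [262. 165.]
(37, -53, 65) top crop [441. 230.] sc crop [340. 142.]
(37, 62, 48) top crop [198. 216.] sc crop [218. 212.]
(95, 0, 46) top crop [340. 109.] sc crop [245. 151.]
(45, 0, 46) top crop [331. 211.] sc crop [280. 180.]
```

View pics/s16c.png

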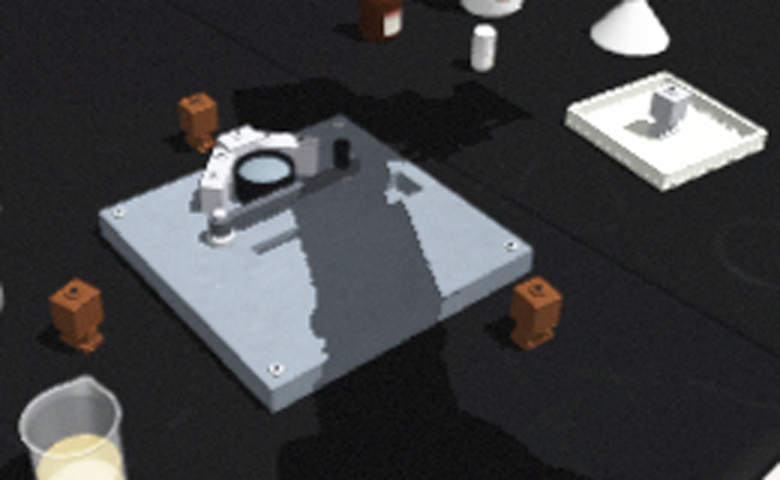

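View pics/t16c.png

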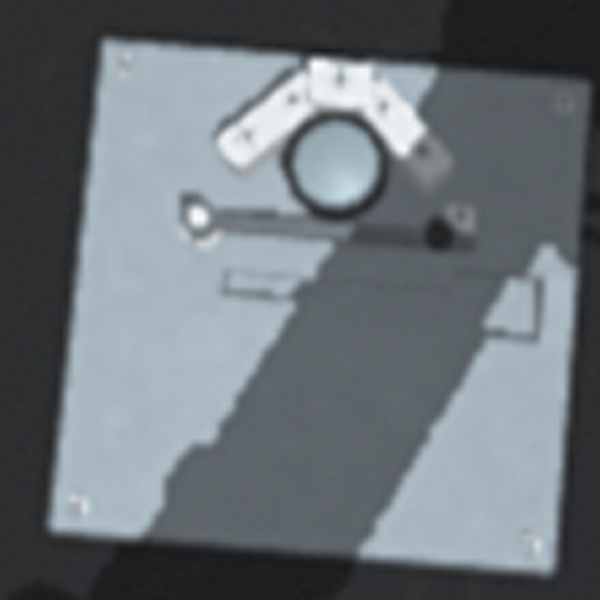

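The lens appears home at (336,162), with 160 predicted. The knob is at (439,234), with 230 predicted. I'll check both with a close wrist view.

Call:
send_rows:
  grip: [-1,-1,-1,-1,-1,-1,-1,-1,-1,-1,-1]
  linear:
    - [10,20,0]
    - [15,25,0]
    - [18,30,0]
    - [18,30,0]
    - [18,30,0]
    - [18,30,0]
    - [18,30,0]
    - [18,30,0]
    - [15,25,0]
    - [0,0,0]
    - [0,0,0]
  spin: [0,0,0,0,0,0,0,0,0,0,0]

```text
clock: 26.22
tool_pos: [0.6643, 0.043, 0.1938]
orientation: [-0.124, -3.138, -0.002]
force: [0.8, -2.1, -0.7]
gripper_width: 0.0003
```

Run:
```python
from fs import *
import pickle
fs(); s=snap('wrist','w17.png');pickle.dump(s,open('w17.pkl','wb'))
im=cv2.imread('pics/w17.png'); k=5
P0=proj(s,[*(R@np.array([60,0])/1e3+fx[:2]),.04],True); print(P0)
x0,y0=int(P0[0])-75,int(P0[1])-55
b=cv2.resize(im[max(y0,0):y0+110,x0:x0+150],None,fx=k,fy=k,interpolation=cv2.INTER_CUBIC)
def dr(X,col):
    p=proj(s,[*(R@np.array(X[:2])/1e3+fx[:2]),X[2]/1e3],True); cv2.circle(b,(int((p[0]+.5-x0)*k),int((p[1]+.5-max(y0,0))*k)),1,col,-1)
for a in np.linspace(0,2*np.pi,90): dr((70+25*np.cos(a),25*np.sin(a),46),(0,0,255)); dr((37+7*np.cos(a),-53+7*np.sin(a),65),(0,0,255))
for u in np.linspace(0,132,60): dr((41,62-u,43),(0,255,0));dr((33,62-u,43),(0,255,0))
for v in np.linspace(-15,15,20): dr((95,v,56),(255,0,0))
cv2.imwrite('pics/w17c.png',b)
```

```text
[0.6643 0.043  0.1938] fix [105.8   2.7] F [ 1. -2.] -0.7 0.0003 26.2167
[256.55824582 136.85745462]
```

View pics/w17c.png

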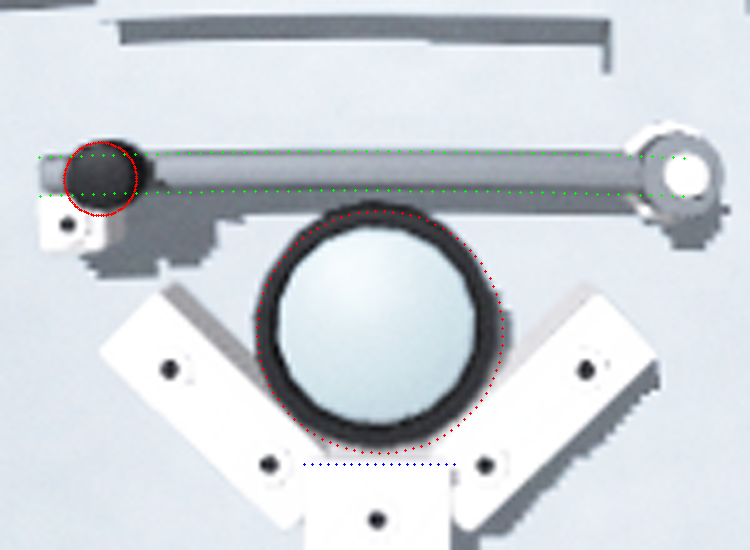

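View pics/w17.png

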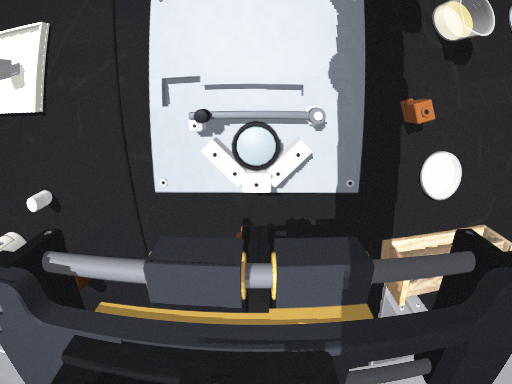

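Run:
```python
import cv2
im=cv2.imread('pics/w17.png')
cv2.imwrite('pics/w17d.png',cv2.resize(im[145:195,215:297],None,fx=9.6,fy=9.6,interpolation=cv2.INTER_CUBIC))
```

```text
(no output)
```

View pics/w17d.png

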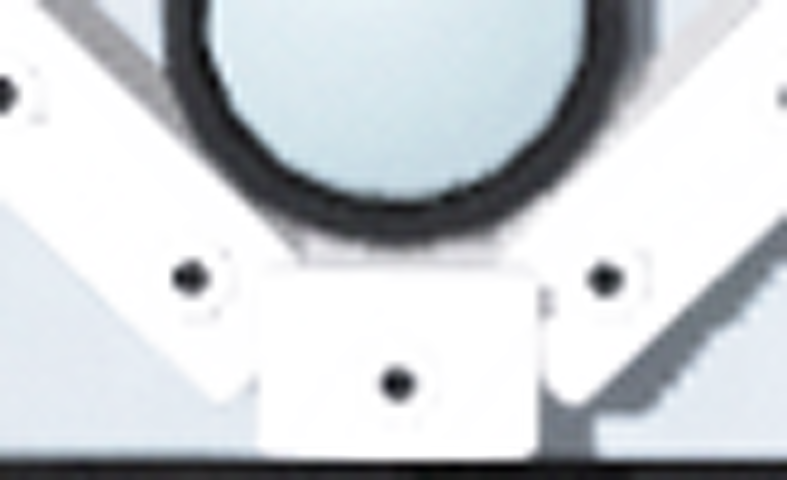

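Run:
```python
import cv2
im=cv2.imread('pics/w17.png')
cv2.imwrite('pics/w17e.png',cv2.resize(im[100:140,180:260],None,fx=10,fy=10,interpolation=cv2.INTER_CUBIC))
```

```text
(no output)
```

View pics/w17e.png

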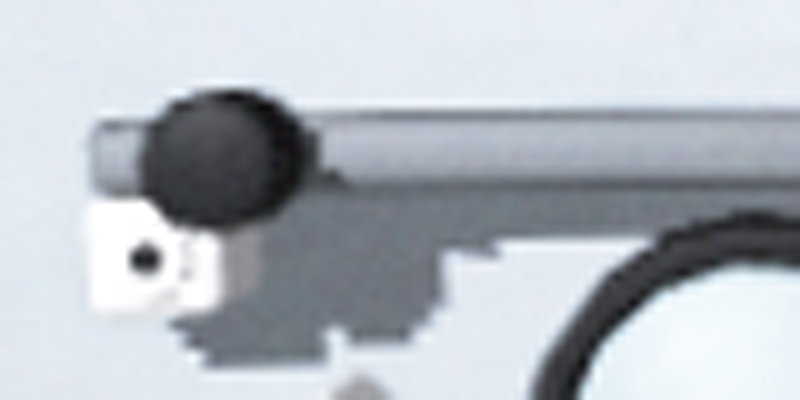

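The enlarged crop shows the bar end at (120,190) flush against the stop block. The lens sits against both flanks and the back stop with no gap. The dog is in the tray and the arm is clear of everything, so I'm handing in.

```bash
python3 -c "
from workcell import ctrl
print(ctrl.sign_off())"
```

```text
the job is handed in; nothing more can be done
None
```

The job is done in the order asked and handed in at about 26 s of the 72 s allowed.

- **Dog:** I slid it along the slot to the wide end, lifted it straight up and set it standing in the parts tray.
- **Lens:** I pushed it flat between two fingertips into the V-nest until the push force reached about 10 N. The tool stopped within about 0.5 mm of where contact was predicted.
- **Gate:** I swung it by the knob, then pushed it against its stop block. The force rose to about 5.5 N at the predicted spot.

**Last checks:** The close-up shows no visible gap between the lens and the flanks or back stop, and the bar end flush with the stop block. The dog was still standing in the tray. I saw no sign that the beaker, dish or vial had moved; I did not measure them again. The highest force I read was about 12 N.

**What disagreed:**
- In the last picture the lens, back stop and gate all sat about 1 to 1.6 mm off my projected model. The shift was about the same for all three, so I took it as calibration error.
- At the wide end of the slot the dog stuck about 3 mm past the point I aimed for, but within the 6 mm allowed. It came free with a small lift.

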